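Open the sprung air-filter drain with a bayonet fitting

ROBOT

A 7-joint arm with a two-finger parallel gripper is mounted at the origin on the work surface. World frame = base frame: x ahead of the robot, y to its left, z up, the work surface at z = 0. Lengths are in mm, angles in rad, forces in N, time in s.
With the tool pointing down it reaches from about 425 to 975 mm from the base axis. Payload 16.7 kg.
Tool frame: the origin (TCP) lies at the very end of the fingers, on their centre line; the grasp point (between the pads) lies manip.pinch_z behind it (manip.pinch_z is the distance from the TCP to the grasp point, in mm); x points along the fingers, y is the direction in which the jaws open and shut, and the axes are right-handed (so a half turn about x gives the same grasp; the last joint's range is limited). The gripper opens to 85 mm and grips with 20 to 120 N. Pads are 22 mm wide; open, the fingers measure 114 mm over their backs; the gripper's body (76 mm by 85 mm) begins 54 mm behind the grasp point. The pads swing forward as they close: fully open they stand 13 mm farther back than shut.
Start: joints at [0.988, 0.426, 0.074, 1.606, -0.034, 1.111, -0.067], TCP at [283.682, -612.454, 231.302] pointing down, gripper open.
Joint ranges: [-2.85, 2.85], [-0.5, 2.14], [-1.23, 1.37], [0.21, 2.46], [-1.02, 4.16], [0.16, 2.05], [-2.73, 2.73]. Speed limits (rad/s): [1.89, 1.89, 2.39, 2.39, 3.01, 3.01, 3.01].

INTERFACE

Orientations are given as a rotation vector (axis times angle).
In Python, from plant import manip, eyes gives the robot as it stands. Calls block until the motion is done:
- manip.reach(position, orientation): joint-space move of the TCP to a pose.
- manip.line_to(position, attitude=None, rate=150, contact_N=None): straight line of the TCP; attitude=None keeps the orientation; rate is the mean speed in mm/s. With contact_N (N) it stops when the force on the tool has changed by that much, and returns True; else False.
- manip.move_joints(angles): joint-space move.
- manip.command_gripper(opening, force=None): opening from 0.0 (shut) to 1.0 (fully open); force is the grip in N (None keeps the last); returns when the fingers have stopped.
- manip.wait(seconds).
- manip.solve_ik(position, orientation): joint angles nearest the present ones, or None.
- manip.get_state(): the state.
- eyes.grab_frame(name): name is "scene" or "side" or "wrist"; returns a dict with "image" (420x560x3 uint8, red, green, blue), "vertical_fov" (degrees; the focal length in pixels is half the picture's height over the tangent of half this angle, whatever the lens; pixels are square), "cx", "cy" (the principal point, pixels), "distortion" ([k1, k2, p1, p2, k3] as OpenCV has them; the pictures are not rectified), "xyz" and "orientation" of the camera in the world; the wrist camera has in their place "hand_eye" (4x4, takes a point from camera to tool coordinates, whose origin is the TCP and whose axes are the tool frame's). Camera axes: x right, y down, z forward; pixel columns grow to the right and rows downward; lengths in mm; the calibration is good to about 2 mm. A picture is of the moment at which its call begins: read the wrist's pose just before it. There is no depth.
A pose or a line that the arm cannot do raises manip.MotionError and nothing moves.
- manip.finish_job(): hands the job in, once; it reports no verdict.
Trained networks look in a picture, given as the dict that the camera call returned (one of the last four; its "shot" number tells which), for a name from the list of things; names that differ only in an ending like _2 or _b are one class to them, and where a whole thing is asked for, a point or a joint stands for the part that bears it (a point fixed in the world has none). Each returns a list of dicts, best first, with "confidence" (0 to 1); they miss things now and then, are a little off and sometimes report something else, mostly with a low value. They report only what shows in the picture. A call takes as long as a camera call. They do not tell look-alikes from the thing itself.
- eyes.masks_of(name, picture): "pixels" (420x560 bool, what is visible of it) and "bbox" ([centre column, centre row, width, height] in pixels, round what is visible of it).
- eyes.mark_of(name, picture): "uv" ([column, row] in pixels: a listed point, or the origin of a listed thing).
The state is a dict: "time": time; "joints": joint angles; "joint_vel": joint speeds; "tau": joint torques, N m; "ee_pos": TCP position; "tool_rot": TCP orientation; "wrist_force": force on the tool from outside, world axes, zero at the start; "ft_torque": the same for the moment, N m; "opening": opening from 0.0 (shut) to 1.0 (fully open).
Only numpy, scipy, OpenCV 4.12 (cv2) and the standard library are available. Lean on these libraries where they do the work, as an engineer would, in place of code of your own. Each camera call takes 0.05 s, during which the arm holds its last target. There are 200 camera calls.

TASK

Bleed the air-line filter on the workbench: take the drain fitting with the blue grip out of the wooden rack, put its two lugs into the slots of the brass bayonet collar, push it down against the spring until its flange meets the collar, and turn it a quarter turn clockwise (seen from above) against the return spring. The spring turns it back when let go, so finish while still gripping it, pushed in and turned. Leave the other fittings, tools and things on the bench where they are.

Things in the scene. Friction and masses are not known exactly. Their poses are not given: they have to be found in the camera images.
- blue_grip (a point): Drain fitting to use; this point is the centre of its blue grip bar, 62 mm above its lower end. z up. Bar 44 long (x) x 22 wide (y) x 44 mm tall, flat sides: pinch it across the 22 mm. Under the bar, 22 to 26 mm below this point, a round flange of 50 mm diameter. It starts upright in any of the three holes of the rack, flange on the rack's top. About 0.16 kg.
- blue_lugs (a point): Point on the same fitting's axis at its lugs, 43 mm below the grip centre, same axes. Stem 28 mm in diameter with two opposite lugs along +x and -x, in line with the bar: 7 mm wide, 8 mm tall, reaching 20 mm from the axis. Below: a taper, then a flat tang along x, 25 x 8 mm, narrowed at its end, from 54 to 62 mm below the grip centre. A half turn about z fits as well.
- socket_mouth (a point): Centre of the top of the brass bayonet collar, 75 mm above the bench, on a round aluminium housing (64 mm) on a grey base. z up, x along the two slots, each marked by a blue dash. Collar 10 mm thick, hole 30.8 mm across, slots 11 mm wide reaching 21.5 mm from the axis. The fitting's x must lie along this x, either way round. Flange on collar: grip centre 26 mm above this point.
- carrier (a point): Centre of the top of the sprung carrier inside the socket, at rest 19 mm below the collar's top; its groove takes the tang. The fitting meets it 9 mm before home and pushes it down: about 4 N rising to 7 N. With the flange less than 3 mm off the collar the lugs are under the collar and the fitting can be turned; turned, they keep it from coming up. Let go, it turns back and rises.
- valve_turn (a joint): Angle of the carrier (rad): 0 at rest, grows as the fitting turns it clockwise seen from above (about -z), stop at 1.6. Return spring 0.08 rising to 0.2 N m. It lags the fitting by a play of up to 0.12 rad, so turn the fitting to about 1.6 or until it stops. The drain is open above 1.3.
- rack_top (a point): Centre of the top of the fixed wooden rack, 75 x 250 x 55 mm (x, y, z), top 55 mm above the bench. Three holes, 43 mm in diameter, 45 mm deep, on its y axis: at the centre and 85 mm to either side, a fitting in each. A fitting's grip centre stands 26 mm above the rack's top; raise it 45 mm or more to clear the rack.
- red_grip (a point): Same size and shape as the blue-gripped fitting, but with a red grip; a bystander standing in the rack. Point at the centre of its grip bar.
- yellow_grip (a point): Same size and shape as the blue-gripped fitting, but with a yellow grip; a bystander standing in the rack. Point at the centre of its grip bar.
- pliers: Bystander: pliers with red handles lying flat near the socket, 180 mm long along x, 60 mm wide, 14 mm high. Origin on the underside.
- tape: Bystander: yellow tape measure, 66 x 60 x 36 mm, on the robot's side of the rack. Origin under its centre.
- offcut: Bystander: light wood offcut, 130 x 45 x 32 mm, long side along x, at the left. Origin under its centre.
- plane: Bystander: bench plane, 200 x 56 mm, about 75 mm tall, beyond the rack. Origin under its centre.
- glue: Bystander: upright yellow glue bottle, 60 mm diameter, 170 mm tall, at the far side. Origin under its centre.
There are look-alikes about, which are no part of the job. Of the things that look like the part that bears socket_mouth, the middle-sized one is meant. What is shaped like the part that bears blue_grip but orange is not meant.

How it is judged (in metres and radians):
On the way, in this order (a step that is already met when the one before it is completed fails the run):
1. the blue-gripped fitting is lifted clear of the rack by the gripper (z of blue_grip in the frame of rack_top above 0.066 m and contact force between the fingers and blue above 1 N), for 0.1 s.
2. it is pushed into the socket (flange within 6 mm of the collar), not yet turned (horizontal distance between blue_grip and socket_mouth below 0.006 m and angle between blue_grip's own z axis and vertical below 0.12 rad and z of blue_grip in the frame of socket_mouth below 0.032 m and value of joint valve_turn below 0.6 rad), for 0.05 s.
3. it is turned a quarter turn clockwise, lugs under the collar (horizontal distance between blue_grip and socket_mouth below 0.006 m and angle between blue_grip's own z axis and vertical below 0.12 rad and z of blue_grip in the frame of socket_mouth below 0.031 m and value of joint valve_turn above 1.3 rad and angle between the x axis of blue_grip and the y axis of socket_mouth, either way round below 0.3 rad), for 0.2 s.
At the end, for the whole second after the job is handed in: The gripper still grips the blue fitting (over 2 N), its flange is within 5 mm of the collar, centred within 6 mm and upright within 0.12 rad, its lugs are within 0.3 rad of a quarter turn from the slots, and the drain carrier is held still at more than 1.3 rad (all of step 3 and contact force between the fingers and blue above 2 N and velocity of joint valve_turn between -0.3 and 0.3 rad/s); the arm keeps its last pose, push and grip.
It fails at once if the red or yellow fitting moved by more than 40 mm (distance of any of red_grip, yellow_grip from where it was at the start of the episode above 0.04 m).
It fails at once if the pliers, tape measure, offcut, plane or glue bottle moved by more than 40 mm (distance of any of pliers, tape, offcut, plane, glue from where it was at the start of the episode above 0.04 m).
It also fails if it takes over 45 s, if anything falls off the work surface, if the arm or the gripper's body presses on something with over 40 N, if the wrist force passes 120 N, or if a joint passes its speed limit or range.

## Working session

There is one attempt and no reset: what is moved stays moved. The work goes in short steps, each a Python script; the robot and the scene stay as the last script left them, time stands still between calls to the robot, and variables do not carry over. Pictures are saved under pics/ and viewed, about 8 in all and at most 12, crops included, and the job is handed in when it is done.

```bash
ls; mkdir -p pics; cat > h.py <<'E'
import numpy as np, cv2
from scipy.spatial.transform import Rotation as R
from plant import manip, eyes
def cam(p):
    f=210/np.tan(np.radians(p["vertical_fov"])/2)
    K=np.array([[f,0,p["cx"]],[0,f,p["cy"]],[0,0,1.]]);return K,np.array(p["distortion"],float)
def pose(p,st=None):
    if "hand_eye" in p:
        T=np.eye(4);T[:3,:3]=R.from_rotvec(st["tool_rot"]).as_matrix();T[:3,3]=st["ee_pos"]
        T=T@np.array(p["hand_eye"]);return T[:3,:3],T[:3,3]
    return R.from_rotvec(p["orientation"]).as_matrix(),np.array(p["xyz"],float)
def ray(uv,p,st=None):
    K,d=cam(p);q=cv2.undistortPoints(np.array([[uv]],float),K,d)[0,0]
    M,o=pose(p,st);v=M@np.array([q[0],q[1],1]);return o,v/np.linalg.norm(v)
def at_z(uv,p,z,st=None):
    o,v=ray(uv,p,st);return o+v*(z-o[2])/v[2]
def tri(rays):
    A=np.zeros((3,3));b=np.zeros(3)
    for o,v in rays:
        P=np.eye(3)-np.outer(v,v);A+=P;b+=P@o
    x=np.linalg.solve(A,b);return x,[round(float(np.linalg.norm((np.eye(3)-np.outer(v,v))@(x-o))),1) for o,v in rays]
def proj(X,p,st=None):
    K,d=cam(p);M,o=pose(p,st);return cv2.projectPoints(np.atleast_2d((np.asarray(X)-o)@M),np.zeros(3),np.zeros(3),K,d)[0][:,0]
def snap(n):
    st=manip.get_state();p=eyes.grab_frame(n);return p,st
def save(p,name):cv2.imwrite("pics/"+name,p["image"][:,:,::-1])
E
python3 - <<'E'
from h import *
print(manip.pinch_z, manip.get_state())
P={}
for n in("scene","side","wrist"):
    p,st=snap(n);P[n]=p,st;save(p,n+"0.png")
    print(n,p["vertical_fov"],pose(p,st)[1].round(),pose(p,st)[0][:,2].round(2))
    for k in("blue_grip","socket_mouth","rack_top","red_grip","yellow_grip","glue","plane","pliers"):
        for m in eyes.mark_of(k,p):print(' ',k,np.round(m["uv"],1),round(m["confidence"],2),at_z(m["uv"],p,{"socket_mouth":75,"rack_top":55}.get(k,81 if "grip" in k else 0),st).round())
cv2.imwrite("pics/both.png",np.hstack([P["scene"][0]["image"],P["side"][0]["image"]])[:,:,::-1])
E
```

```text
pics
18.700000000000003 {'time': 0.0, 'joints': array([ 0.98751426,  0.42671002,  0.07386532,  1.60663947, -0.03412573,
        1.11080995, -0.06713492]), 'joint_vel': array([-0.0010047 , -0.00078012,  0.00078207,  0.00023295,  0.00132489,
       -0.00138238,  0.00191683]), 'tau': array([-2.39028021e-03, -9.49829865e+01,  3.75917718e+00, -4.63506389e+01,
        1.90907205e-02,  1.01537310e-02,  2.33762535e-05]), 'ee_pos': array([ 283.49688613, -612.10826575,  230.61137198]), 'tool_rot': array([ 1.98168183,  0.43793785, -1.98240657]), 'wrist_force': array([-0.36432279,  0.24150198,  0.50670817]), 'ft_torque': array([-0.01167228, -0.0285908 ,  0.03122894]), 'opening': 1.0065509860057635}
scene 43.60871876651791 [1318. -730.  953.] [-0.54  0.55 -0.64]
  blue_grip [342.8 214.5] 0.85 [691. 133.  81.]
  blue_grip [331.6 179.1] 0.63 [567. 232.  81.]
  socket_mouth [216.5 174.2] 0.93 [312.  19.  75.]
  socket_mouth [202.9 257. ] 0.65 [ 554. -223.   75.]
  socket_mouth [132.2 334. ] 0.59 [ 631. -473.   75.]
  rack_top [328.6 185.6] 0.72 [559. 230.  55.]
  red_grip [309.5 191.2] 0.73 [561. 14
[... 288 characters left out ...]
.49 -0.74]
  blue_grip [217. 234.] 0.82 [654. 143.  81.]
  socket_mouth [366.8 263.1] 0.88 [347. -20.  75.]
  socket_mouth [343.4 174.8] 0.67 [ 556. -220.   75.]
  socket_mouth [372.2 124.8] 0.56 [ 622. -464.   75.]
  rack_top [215.4 287.3] 0.76 [564. 235.  55.]
  rack_top [216.3 293.3] 0.74 [551. 244.  55.]
  red_grip [243.3 257.9] 0.81 [559. 151.  81.]
  red_grip [226.9 335.1] 0.63 [452. 303.  81.]
  yellow_grip [184.7 305.6] 0.92 [564. 316.  81.]
  yellow_grip [151.7 277.5] 0.27 [671. 320.  81.]
  glue [233.7 187.8] 0.9 [803. -43.  -0.]
  plane [152.5 276. ] 0.97 [733. 298.   0.]
  pliers [392.2 186.9] 0.9 [ 463. -343.    0.]
wrist 69.68404360982663 [ 357. -578.  374.] [-0.28 -0.13 -0.95]
```

View pics/scene0.png

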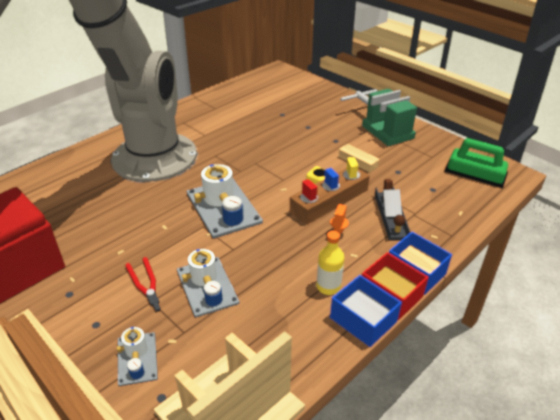

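View pics/side0.png

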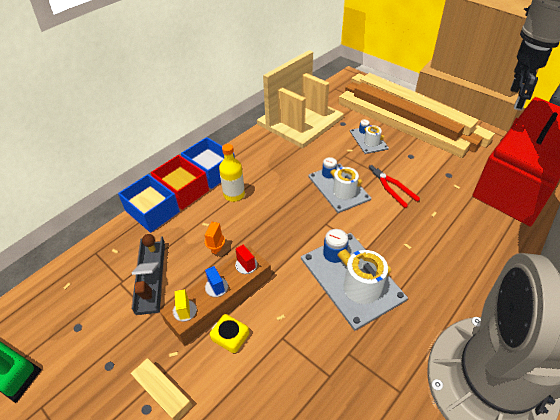

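Two pictures viewed so far. In the scene view the rack holds red (310,191), blue (332,179) in the middle hole and yellow (352,168). A loose orange look-alike lies at (341,217). The sockets are big (216,174), middle (202,257) and small (132,334). Both views put the middle one at about (555,-222,75). Next I'll look at the socket and the rack with the wrist camera.

```bash
cat >> h.py <<'E'
def att(psi):  # tool down, jaw axis at angle psi
    x=np.array([0,0,-1.]);y=np.array([np.cos(psi),np.sin(psi),0]);return R.from_matrix(np.c_[x,y,np.cross(x,y)]).as_rotvec()
def look(target,psi,h,he,off=(0,0)):
    M=R.from_rotvec(att(psi)).as_matrix();o=M@he[:3,3];v=M@he[:3,2];s=(target[2]-h-o[2])/v[2]
    p=np.array([0,0,h])+o+v*s
    manip.reach([target[0]-p[0]+off[0],target[1]-p[1]+off[1],h],att(psi));manip.wait(.3)
E
python3 - <<'E'
from h import *
st=manip.get_state();M=R.from_rotvec(st["tool_rot"]).as_matrix();print(M.round(2))
psi=np.arctan2(M[1,1],M[0,1]);he=np.array(eyes.grab_frame("wrist")["hand_eye"]);print(psi,he.round(2))
out={}
for tgt,names,tag in(((555,-222,75),("socket_mouth","carrier"),"s"),((564,232,81),("blue_grip","rack_top","red_grip","yellow_grip"),"b")):
    for i,off in enumerate(((-40,0),(40,0))):
        look(tgt,0 if abs(psi)<1.6 else np.pi,270,he,off)
        p,st=snap("wrist");save(p,f"{tag}{i}.png");print(tag,i,st["time"],st["ee_pos"].round(),st["joints"].round(2))
        for k in names:
            for m in eyes.mark_of(k,p):
                print(' ',k,np.round(m["uv"],1),round(m["confidence"],2),at_z(m["uv"],p,55 if k=="rack_top" else 56 if k=="carrier" else tgt[2],st).round(1))
                out.setdefault((k,i),ray(m["uv"],p,st))
    for k in names:
        if (k,0) in out and (k,1) in out:print(k,tri([out[k,0],out[k,1]]))
a=[cv2.imread(f"pics/{t}1.png") for t in "sb"]
cv2.imwrite("pics/w.png",cv2.resize(np.vstack(a),None,fx=.7,fy=.7))
E
```

```text
[[ 0.    0.42 -0.91]
 [ 0.   -0.91 -0.42]
 [-1.   -0.   -0.  ]]
-1.1370541976762065 [[ 0.0000e+00 -3.1000e-01  9.5000e-01 -1.4277e+02]
 [ 1.0000e+00 -0.0000e+00 -0.0000e+00 -6.0000e-02]
 [ 0.0000e+00  9.5000e-01  3.1000e-01 -8.1210e+01]
 [ 0.0000e+00  0.0000e+00  0.0000e+00  1.0000e+00]]
s 0 3.4583 [ 515. -192.  270.] [ 0.54  0.21 -0.34  1.83  0.08  1.12  0.17]
  socket_mouth [308.5 214.6] 0.83 [ 549.9 -227.    75. ]
  socket_mouth [351.3 359.2] 0.75 [ 617.2 -444.3   75. ]
  carrier [308.7 207.6] 0.87 [ 551.8 -224.3   56. ]
  carrier [348.8 353.5] 0.41 [ 618.4 -452.2   56. ]
s 1 4.325 [ 595. -192.  270.] [ 0.48  0.33 -0.35  1.66  0.12  1.17  0.1 ]
  socket_mouth [239.6 214.7] 0.81 [ 547.9 -227.2   75. ]
  socket_mouth [298.9 361.3] 0.78 [ 622.6 -448.2   75. ]
  carrier [244.1 208.7] 0.61 [ 551.2 -225.8   56. ]
  carrier [295.1 354.3] 0.41 [ 618.2 -453.8   56. ]
socket_mouth (array([ 549.02114372, -224.26155199,   83.16682332]), [0.1, 0.1])
carrier (array([ 551.53093922, -224.19080774,   58.73253508]), [0.7, 0.7])
b 0 6.45 [524. 260. 270.] [-0.06  0.31 -0.62  1.74  0.19  1.16 -0.74]
  blue_grip [312.8 210.7] 0.86 [563.4 231.8  81. ]
  blue_grip [390.6 270.6] 0.86 [663.1 153.1  81. ]
  red_grip [307.9 271.8] 0.72 [560.1 151.9  81. ]
  yellow_grip [320.4 132.7] 0.76 [568.7 319.5  81. ]
b 1 7.4167 [604. 261. 270.] [-0.07  0.43 -0.59  1.57  0.25  1.22 -0.7 ]
  blue_grip [244.4 208.3] 0.86 [563.7 235.3  81. ]
  blue_grip [327.3 268.6] 0.62 [663.6 156.7  81. ]
  rack_top [185.1 161. ] 0.66 [492.2 286.   55. ]
  red_grip [240.6 273.5] 0.96 [555.8 149.9  81. ]
  yellow_grip [246.4 131.7] 0.9 [568.9 321.2  81. ]
blue_grip (array([563.52308444, 233.32499651,  80.37032908]), [1.7, 1.7])
red_grip (array([558.31743886, 160.6593429 ,  98.00527879]), [0.8, 0.8])
yellow_grip (array([568.820109  , 320.31802318,  80.15627339]), [0.8, 0.8])
```

View pics/w.png

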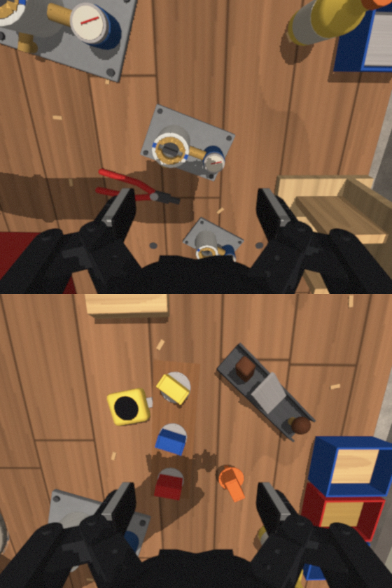

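Third picture. The upper half shows the middle socket at about (171,150), with its gauge to the lower right. The lower half shows blue at (171,440) between yellow and red, with orange off the rack at (232,482). Next is a close look at blue for its yaw.

```bash
python3 - <<'E'
from h import *
he=np.array(eyes.grab_frame("wrist")["hand_eye"])
rs=[]
ims=[]
for i,off in enumerate(((-20,-10),(25,15))):
    look((563.5,233,81),0,150,he,off)
    p,st=snap("wrist");save(p,f"c{i}.png");np.save(f"c{i}.npy",np.array([p,st],object),allow_pickle=True)
    for k in("blue_grip","blue_lugs","red_grip","yellow_grip","rack_top"):
        for m in eyes.mark_of(k,p):print(i,k,np.round(m["uv"],1),round(m["confidence"],2),at_z(m["uv"],p,81,st).round(1)); 
    m=eyes.mark_of("blue_grip",p)
    if m: rs.append(ray(m[0]["uv"],p,st))
    ims.append(p["image"])
print(tri(rs),st["time"],st["ee_pos"])
cv2.imwrite("pics/c.png",cv2.resize(np.hstack(ims),None,fx=.71,fy=.71)[:,:,::-1])
E
```

```text
0 blue_grip [310.4 198.6] 0.71 [566.7 233.1  81. ]
0 blue_lugs [303.5 184.8] 0.95 [561.4 243.5  81. ]
0 blue_lugs [402.5 267.9] 0.61 [642.  175.8  81. ]
0 red_grip [295.7 296.4] 0.69 [557.3 149.8  81. ]
1 blue_grip [247.3 228.3] 0.93 [563.8 234.   81. ]
1 blue_grip [370.4 313.7] 0.83 [664.3 156.9  81. ]
1 blue_grip [432.3 128.8] 0.16 [692.7 306.9  81. ]
1 blue_lugs [252.9 213. ] 0.85 [568.4 246.2  81. ]
1 blue_lugs [362.4 289.5] 0.63 [655.4 180.4  81. ]
1 red_grip [243.  323.5] 0.62 [557.1 147.3  81. ]
1 yellow_grip [252.5 112.1] 0.81 [570.1 317.4  81. ]
(array([565.23723542, 236.71532851,  90.31215372]), [1.0, 1.0]) 9.6167 [587.6639918  236.60409963 150.18710419]
```

View pics/c1.png

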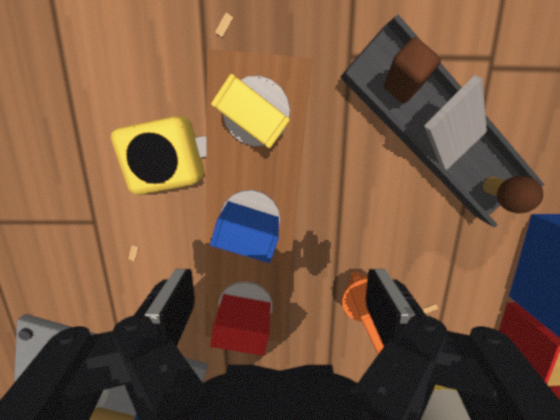

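Fourth picture. The blue bar's top face is at (247,230), with its long axis turned slightly clockwise. Red is at (242,322), yellow at (252,108) and the orange look-alike at (365,300). I'll fit the known box to the blue mask.

```bash
cat >> h.py <<'E'
from scipy.optimize import minimize
def box(q):
    x,y,z,a=q;c=np.array([[sx*22,sy*11,sz*22] for sx in(1,-1) for sy in(1,-1) for sz in(1,-1)])
    return c@R.from_euler('z',a).as_matrix().T+[x,y,z]
def fitbox(views,seeds,free_z=True):  # views: (mask,p,st)
    def cost(q):
        s=0
        for m,p,st in views:
            h=cv2.convexHull(proj(box(q),p,st).astype(np.float32));r=np.zeros(m.shape,np.uint8)
            cv2.fillConvexPoly(r,np.round(h*16).astype(np.int32),1,shift=4)
            s-=(r.astype(bool)&m).sum()/max((r.astype(bool)|m).sum(),1)
        return s/len(views)
    best=None
    for q in seeds:
        q=np.array(q,float);S=np.vstack([q]+[q+d for d in np.diag([6,6,6,.25])])
        r=minimize(cost,q,method="Nelder-Mead",options=dict(initial_simplex=S,maxiter=400,xatol=.02,fatol=1e-4))
        if best is None or r.fun<best.fun:best=r
    return best
def bluemask(p,uv,win=60):
    hsv=cv2.cvtColor(p["image"],cv2.COLOR_RGB2HSV);m=((abs(hsv[...,0].astype(int)-110)<12)&(hsv[...,1]>140)&(hsv[...,2]>40)).astype(np.uint8)
    n,l,s,c=cv2.connectedComponentsWithStats(m);k=[i for i in range(1,n) if s[i,4]>200];i=min(k,key=lambda i:np.hypot(*(c[i]-uv)));return l==i
E
python3 - <<'E'
from h import *
V=[]
for i,uv in enumerate(((310,198),(247,228))):
    p,st=np.load(f"c{i}.npy",allow_pickle=True);m=bluemask(p,uv);V.append((m,p,st));print(m.sum())
for vs in(V,V[:1],V[1:]):
    r=fitbox(vs,[(564,233,81,a) for a in(-.4,-.2,0)]);print(r.fun.round(3),r.x.round(2))
E
```

```text
2575
2757
-0.916 [ 5.6354e+02  2.2985e+02  7.2370e+01 -3.2000e-01]
-0.958 [ 5.6495e+02  2.2846e+02  6.6070e+01 -3.1000e-01]
-0.957 [ 5.6165e+02  2.2755e+02  6.7550e+01 -3.3000e-01]
```

```bash
python3 - <<'E'
from h import *
V=[];ims=[]
for i,uv in enumerate(((310,198),(247,228))):
    p,st=np.load(f"c{i}.npy",allow_pickle=True);V.append((bluemask(p,uv),p,st))
def fz(vs,z):
    return min((minimize(lambda q:cost(vs,[q[0],q[1],z,q[2]]),[564,233,a],method="Nelder-Mead",options=dict(initial_simplex=[[564,233,a],[570,233,a],[564,239,a],[564,233,a+.2]])) for a in(-.4,-.1)),key=lambda r:r.fun)
def cost(vs,q):
    s=0
    for m,p,st in vs:
        r=np.zeros(m.shape,np.uint8);cv2.fillConvexPoly(r,np.round(cv2.convexHull(proj(box(q),p,st).astype(np.float32))*16).astype(np.int32),1,shift=4)
        s-=(r.astype(bool)&m).sum()/(r.astype(bool)|m).sum()
    return s/len(vs)
for z in(75,81,85):
    for vs in(V,V[:1],V[1:]):
        r=fz(vs,z);print(z,r.fun.round(3),r.x.round(2))
        if z==81 and len(vs)==2:q=[r.x[0],r.x[1],81,r.x[2]]
print(q)
for m,p,st in V:
    im=cv2.resize(p["image"],None,fx=4,fy=4,interpolation=cv2.INTER_CUBIC)
    for (x,y) in proj(box(q),p,st):cv2.circle(im,(int(4*x+2),int(4*y+2)),4,(255,255,0),-1)
    cs,_=cv2.findContours(cv2.resize(m.astype(np.uint8),None,fx=4,fy=4,interpolation=0),0,1);cv2.drawContours(im,cs,-1,(255,0,255),1)
    c=(proj([q[:3]],p,st)[0]*4).astype(int);ims.append(im[c[1]-200:c[1]+200,c[0]-190:c[0]+190])
cv2.imwrite("pics/fit.png",np.hstack(ims)[:,:,::-1])
E
```

```text
75 -0.907 [ 5.6338e+02  2.3079e+02 -3.4000e-01]
75 -0.905 [ 5.6436e+02  2.3061e+02 -3.4000e-01]
75 -0.918 [ 5.6271e+02  2.3049e+02 -3.4000e-01]
81 -0.862 [ 5.6333e+02  2.3310e+02 -4.2000e-01]
81 -0.859 [ 5.635e+02  2.332e+02 -4.100e-01]
81 -0.871 [ 5.6357e+02  2.3282e+02 -3.6000e-01]
85 -0.832 [ 5.6412e+02  2.3386e+02 -4.2000e-01]
85 -0.83 [ 5.6283e+02  2.3465e+02 -4.1000e-01]
85 -0.833 [ 5.6356e+02  2.3615e+02 -3.4000e-01]
[np.float64(563.3294466621024), np.float64(233.10043772623848), 81, np.float64(-0.4176311096044478)]
```

View pics/fit.png

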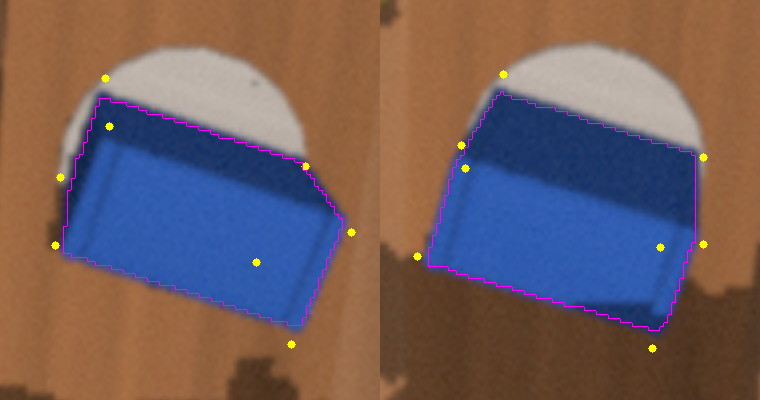

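Fifth picture. The mask is clean, and the top-face corners can be read in both crops, giving a yaw of about -0.31. I'll triangulate the top-face corners directly.

```bash
python3 - <<'E'
from h import *
q=np.array([563.3294466621024,233.10043772623848,81])
C=[[(120,138),(343,215),(302,327),(63,253)],[(88,158),(317,228),(278,330),(48,266)]]
rr=[];
for i in(0,1):
    p,st=np.load(f"c{i}.npy",allow_pickle=True);c=(proj([q],p,st)[0]*4).astype(int)
    uv=[((u+c[0]-190-1.5)/4,(v+c[1]-200-1.5)/4) for u,v in C[i]]
    W=np.array([at_z(u,p,103,st) for u in uv]);d=W[1]-W[0]+W[2]-W[3];e=W[0]-W[3]+W[1]-W[2]
    print(W.mean(0).round(1),"len",np.linalg.norm(d)/2,np.linalg.norm(e)/2,"yaw",np.arctan2(d[1],d[0]))
    rr.append([ray(u,p,st) for u in uv])
for a in zip(*rr):x,e=tri(a);print(x.round(1),e)
E
```

```text
[564.1 233.8 103. ] len 40.85968659206187 21.05316394117968 yaw -0.32709136748833967
[564.  233.7 103. ] len 40.858676879789876 20.97929177952952 yaw -0.3112817005195428
[549.3 250.8 106. ] [0.1, 0.1]
[586.9 236.4 100.9] [0.1, 0.1]
[580.2 218.1 104.3] [0.3, 0.3]
[540.3 230.1 102.5] [0.3, 0.3]
```

Top face is at (564.0,233.7,103), so the grip centre is at z=81 as expected, with yaw -0.32. Now grasp and lift.

```bash
python3 - <<'E'
from h import *
a=-.32
for psi in(a+np.pi/2,a-np.pi/2):
    j=manip.solve_ik([564,233.7,150],att(psi));print(psi,None if j is None else np.round(j,2))
for psi in np.arange(-3,3.2,.5):
    j=manip.solve_ik([553,-224,150],att(psi));print('s',psi,None if j is None else np.round(j,2))
psi=min((a+np.pi/2,a-np.pi/2),key=lambda s:abs(manip.solve_ik([564,233.7,150],att(s))[6]))
manip.command_gripper(.6,80)
manip.reach([564,233.7,150],att(psi))
print(manip.line_to([564,233.7,66],rate=100,contact_N=8),manip.get_state()["ee_pos"])
manip.command_gripper(0,80)
s=manip.get_state();print(s["opening"],s["wrist_force"])
manip.line_to([564,233.7,215],rate=150);s=manip.get_state();print(s["time"],s["opening"],s["wrist_force"],s["joints"].round(2))
p,s=snap("wrist");save(p,"held.png")
E
```

```text
1.2507963267948965 [ 0.13  0.54 -0.84  1.79  0.46  1.02  0.36]
-1.8907963267948966 [-0.37  0.41 -0.16  1.82  0.08  0.92 -2.46]
s -3.0 [ 0.16  0.39  0.15  1.87 -0.07  0.89 -2.66]
s -2.5 [ 0.24  0.38  0.05  1.86 -0.02  0.89 -2.2 ]
s -2.0 [ 0.33  0.39 -0.07  1.86  0.03  0.9  -1.75]
s -1.5 [ 0.43  0.39 -0.19  1.85  0.09  0.91 -1.31]
s -1.0 [ 0.51  0.4  -0.3   1.85  0.15  0.92 -0.85]
s -0.5 [ 0.6   0.41 -0.4   1.84  0.2   0.93 -0.4 ]
s 0.0 [ 0.68  0.43 -0.51  1.84  0.25  0.94  0.06]
s 0.5 [ 0.72  0.44 -0.57  1.83  0.29  0.95  0.53]
s 1.0 [ 0.8   0.47 -0.68  1.83  0.35  0.97  0.98]
s 1.5 [ 0.88  0.5  -0.79  1.82  0.42  0.99  1.42]
s 2.0 [ 0.97  0.54 -0.91  1.82  0.49  1.03  1.86]
s 2.5 [ 1.04  0.59 -1.03  1.82  0.58  1.07  2.29]
s 3.0 [ 1.1   0.65 -1.14  1.81  0.66  1.12  2.73]
False [564.29609953 234.00308603  66.5365701 ]
0.24697913446226843 [-0.68548714 -0.36233956  6.03740826]
13.975 0.24926166026308408 [ 0.06952167 -0.5759788  -1.60975583] [ 0.17  0.47 -0.88  1.73  0.4   1.13  0.42]
```

```bash
python3 - <<'E'
from h import *
he=np.array(eyes.grab_frame("wrist")["hand_eye"]);ims=[]
for i,off in enumerate(((-25,-45),(25,-35))):
    look((553,-223,75),0,205,he,off)
    p,st=snap("wrist");np.save(f"d{i}.npy",np.array([p,st],object),allow_pickle=True)
    for k in("socket_mouth","carrier","blue_lugs","blue_grip"):
        for m in eyes.mark_of(k,p)[:2]:print(i,k,np.round(m["uv"],1),round(m["confidence"],2),at_z(m["uv"],p,75 if k!="carrier" else 56,st).round(1))
    c=proj([(553,-223,75)],p,st)[0].astype(int);print(c)
    im=cv2.resize(p["image"][max(c[1]-60,0):c[1]+60,c[0]-63:c[0]+63],None,fx=3,fy=3,interpolation=cv2.INTER_CUBIC);ims.append(im)
save(p,"d1.png");print(st["time"],st["opening"],st["ee_pos"])
h=min(i.shape[0] for i in ims)
cv2.imwrite("pics/d.png",np.vstack([np.hstack([i[:h] for i in ims]),cv2.resize(p["image"],(756,567))[330:530]])[:,:,::-1])
E
```

```text
0 socket_mouth [303.8 171.9] 0.65 [ 550.4 -228.7   75. ]
0 carrier [302.2 167.1] 0.61 [ 550.3 -227.7   56. ]
0 blue_grip [279.7 280. ] 0.95 [ 528.4 -341.3   75. ]
[306 165]
1 socket_mouth [250.  182.2] 0.97 [ 550.1 -229.5   75. ]
1 socket_mouth [314.3 369.3] 0.92 [ 617.6 -451.6   75. ]
1 carrier [281.  282.9] 0.71 [ 578.9 -347.7   56. ]
1 carrier [253.4 175.7] 0.58 [ 551.8 -227.3   56. ]
1 blue_lugs [181.8 251.3] 0.23 [ 479.6 -299.8   75. ]
1 blue_grip [281.  282.1] 0.56 [ 578.8 -335.    75. ]
[252 175]
17.0333 0.24477670312624655 [ 576.9029423  -248.4929013   205.15554045]
```

View pics/d.png

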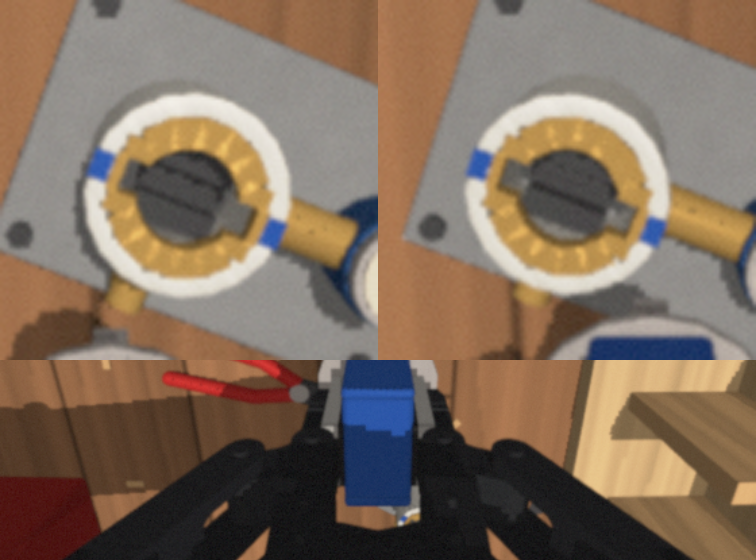

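Sixth picture. The middle socket's ring is centred at about (187,195) in the left crop. Blue dashes sit at (102,165) and (273,233) in line with the dark slots, and the fitting is held squarely. I'll triangulate the dashes and the ring.

```bash
python3 - <<'E'
from h import *
rr=[];
for i in(0,1):
    p,st=np.load(f"d{i}.npy",allow_pickle=True);c=proj([(553,-223,75)],p,st)[0].astype(int)
    y0,x0=c[1]-60,c[0]-63;im=p["image"][y0:y0+98,x0:x0+90]
    hsv=cv2.cvtColor(im,cv2.COLOR_RGB2HSV).astype(int)
    b=((abs(hsv[...,0]-110)<14)&(hsv[...,1]>110)).astype(np.uint8)
    n,l,s,cc=cv2.connectedComponentsWithStats(b)
    pts=[]
    for t in((102,165),(273,233)):
        k=min(range(1,n),key=lambda k:np.hypot(*(cc[k]*3-t)));pts.append(cc[k]+[x0,y0]);print(i,cc[k]*3,s[k,4])
    # brass/white ring: white outer contour
    w=((hsv[...,1]<45)&(hsv[...,2]>185)).astype(np.uint8)|b
    n,l,s,cc=cv2.connectedComponentsWithStats(w);k=1+np.argmax(s[1:,4])
    ct=max(cv2.findContours((l==k).astype(np.uint8),0,1)[0],key=cv2.contourArea);ct=cv2.convexHull(ct)
    e=cv2.fitEllipse(ct);print(' ring',np.round(e[0],1),np.round(e[1],1));pts.append(np.array(e[0])+[x0,y0])
    # brass
    g=((abs(hsv[...,0]-20)<8)&(hsv[...,1]>110)&(hsv[...,2]>130))
    rr.append([ray(u,p,st) for u in pts])
    W=np.array([at_z(u,p,75,st) for u in pts]);d=W[1]-W[0];print(W.round(1).tolist(),"mid",(W[0]+W[1])/2,"len",np.linalg.norm(d),np.arctan2(d[1],d[0]))
X=[tri(a) for a in zip(*rr)]
for x in X:print(x[0].round(1),x[1])
d=X[1][0]-X[0][0];print(np.arctan2(d[1],d[0]),(X[0][0]+X[1][0])/2)
E
```

```text
0 [ 98.61111111 163.33333333] 54
0 [265.07142857 235.71428571] 14
 ring [62.1 64.6] [67.2 68.6]
[[524.9, -217.4, 75.0], [576.2, -239.6, 75.0], [551.5, -226.6, 75.0]] mid [ 550.53777972 -228.51105482   75.        ] len 55.881292216734636 -0.40904866877020346
1 [ 99.66 162.84] 50
1 [266.  233.5] 6
 ring [60.6 52.6] [42.5 59.1]
[[525.2, -217.4, 75.0], [575.6, -239.6, 75.0], [550.2, -215.9, 75.0]] mid [ 550.40176986 -228.50806413   75.        ] len 55.190070014447585 -0.4155708594395485
[ 524.9 -217.6   73.6] [0.0, 0.0]
[ 575.7 -238.9   77.8] [0.0, 0.0]
[ 550.8 -219.6   83.8] [5.2, 5.2]
-0.39757496198474573 [ 550.27920983 -228.27788948   75.70390653]
```

```bash
python3 - <<'E'
from h import *
rr=[];
for i in(0,1):
    p,st=np.load(f"d{i}.npy",allow_pickle=True);c=proj([(553,-223,75)],p,st)[0].astype(int)
    y0,x0=c[1]-60,c[0]-63;im=p["image"][y0:y0+118,x0:x0+126]
    hsv=cv2.cvtColor(im,cv2.COLOR_RGB2HSV).astype(int)
    b=((abs(hsv[...,0]-110)<14)&(hsv[...,1]>110)).astype(np.uint8)
    n,l,s,cc=cv2.connectedComponentsWithStats(b);pts=[]
    for t in((102,165),(273,233)):
        k=min(range(1,n),key=lambda k:np.hypot(*(cc[k]*3-t)));pts.append(cc[k]+[x0,y0]);print(i,cc[k]*3,s[k,4])
    w=((hsv[...,1]<60)&(hsv[...,2]>165)).astype(np.uint8);yy,xx=np.mgrid[:118,:126]
    if i==0:m0=None
    c0=np.array([62.3,65.]) if i==0 else np.array([(567-378)/3,65.])
    rad=np.hypot(xx-c0[0],yy-c0[1]);w=(w>0)&(rad<37)
    # outer edge: farthest white pixel per angle
    an=np.arctan2(yy-c0[1],xx-c0[0]);E=[]
    for t in np.arange(-np.pi,np.pi,.1):
        s_=w&(abs(an-t)<.05)
        if s_.sum():k=np.argmax(np.where(s_,rad,0));E.append((xx.flat[k],yy.flat[k]))
    e=cv2.fitEllipse(np.array(E,np.float32));print(' ring',np.round(e[0],1),np.round(e[1],1));pts.append(np.array(e[0])+[x0,y0])
    rr.append([ray(u,p,st) for u in pts])
    W=np.array([at_z(u,p,75,st) for u in pts]);d=W[1]-W[0];print(W.round(1).tolist(),"mid",(W[0]+W[1])/2,"len",np.linalg.norm(d),np.arctan2(d[1],d[0]))
X=[tri(a) for a in zip(*rr)]
for x in X:print(x[0].round(1),x[1])
E
```

```text
0 [ 98.61111111 163.33333333] 54
0 [271.4        233.13333333] 45
 ring [62.4 64.6] [67.2 69.4]
[[524.9, -217.4, 75.0], [578.1, -238.8, 75.0], [551.8, -226.7, 75.0]] mid [ 551.49281604 -228.10332336   75.        ] len 57.329277601740785 -0.3827433183313113
1 [ 99.66 162.84] 50
1 [274.11627907 230.44186047] 43
 ring [62.7 64. ] [66.3 68. ]
[[525.2, -217.4, 75.0], [578.2, -238.7, 75.0], [551.8, -226.4, 75.0]] mid [ 551.66563129 -228.01884814   75.        ] len 57.139763279267456 -0.382039298193247
[ 524.9 -217.6   73.6] [0.0, 0.0]
[ 578.2 -238.9   74.4] [0.1, 0.1]
[ 551.8 -226.6   74.5] [0.1, 0.1]
```

Dash midpoint is (551.6,-228.1), ring centre (551.8,-226.6), height 74-75 and slot yaw -0.382. I'll re-measure at the insertion yaw (psi=1.189), so any hand-eye bias cancels against the held fitting.

```bash
python3 - <<'E'
from h import *
he=np.array(eyes.grab_frame("wrist")["hand_eye"]);ims=[];psi=np.pi/2-.382;s,c=np.sin(psi),np.cos(psi);rr=[]
for i,(a,b) in enumerate(((40,-12),(40,12))):
    look((551.7,-227.5,75),psi,205,he,(a*s+b*c,-a*c+b*s))
    p,st=snap("wrist");np.save(f"e{i}.npy",np.array([p,st],object),allow_pickle=True)
    M=R.from_rotvec(st["tool_rot"]).as_matrix();G=st["ee_pos"]+M@[-14.5,0,0]
    print(i,"expect grip",proj([G],p,st)[0],[(np.round(m["uv"],1),round(m["confidence"],2)) for m in eyes.mark_of("blue_grip",p)[:1]],"mouth",[at_z(m["uv"],p,75,st).round(1) for m in eyes.mark_of("socket_mouth",p)[:2]])
    exp=proj([(524.9,-217.5,75),(578.2,-238.8,75),(551.7,-227.5,75)],p,st)
    hsv=cv2.cvtColor(p["image"],cv2.COLOR_RGB2HSV).astype(int)
    bm=((abs(hsv[...,0]-110)<14)&(hsv[...,1]>110)).astype(np.uint8);n,l,ss,cc=cv2.connectedComponentsWithStats(bm)
    kk=[k for k in range(1,n) if 15<ss[k,4]<150]
    pts=[cc[min(kk,key=lambda k:np.hypot(*(cc[k]-t)))] for t in exp[:2]];print("exp",exp[:2].round(1).tolist(),"got",np.round(pts,1).tolist())
    W=np.array([at_z(u,p,75,st) for u in pts]);d=W[1]-W[0];print("mid",((W[0]+W[1])/2).round(2),"len",np.linalg.norm(d).round(1),np.arctan2(d[1],d[0]).round(3))
    rr.append([ray(u,p,st) for u in pts])
for a in zip(*rr):x,e=tri(a);print(x.round(1),e)
im=p["image"].copy()
for t in exp:cv2.drawMarker(im,tuple(t.round().astype(int)),(255,0,255),0,5)
cv2.drawMarker(im,tuple(proj([G],p,st)[0].round().astype(int)),(255,255,0),0,7)
cv2.imwrite("pics/e1.png",cv2.resize(im[60:360,130:430],(800,800),interpolation=cv2.INTER_CUBIC)[:600,:,::-1]);print(st["time"],p["hand_eye"],cam(p))
E
```

```text
0 expect grip [278.85386278 285.20118464] [(array([279.6, 282.9]), 0.73)] mouth [array([ 549.9, -230. ,   75. ]), array([ 611.9, -450.7,   75. ])]
exp [[292.3, 136.5], [291.6, 199.1]] got [[292.0, 136.5], [291.5, 199.0]]
mid [ 551.44 -228.3    75.  ] len 57.3 -0.378
1 expect grip [278.85356369 285.20164301] [(array([279.3, 284.3]), 0.91)] mouth [array([ 550.8, -229. ,   75. ])]
exp [[265.9, 136.5], [266.9, 199.1]] got [[266.0, 136.5], [266.8, 198.9]]
mid [ 551.41 -228.1    75.  ] len 57.2 -0.385
[ 525.2 -217.7   70.7] [0.0, 0.0]
[ 578.  -238.8   75.1] [0.1, 0.1]
19.375 [[-1.25754353e-03 -3.15855179e-01  9.48806579e-01 -1.42774005e+02]
 [ 9.99999124e-01 -7.87940409e-04  1.06309061e-03  2.37067738e-01]
 [ 4.11820368e-04  9.48807085e-01  3.15855894e-01 -8.07922794e+01]
 [ 0.00000000e+00  0.00000000e+00  0.00000000e+00  1.00000000e+00]] (array([[301.6780378 ,   0.        , 279.60060067],
       [  0.        , 301.6780378 , 211.25522454],
       [  0.        ,   0.        ,   1.        ]]), array([-0.02430917,  0.        ,  0.        ,  0.        ,  0.        ]))
```

View pics/e1.png

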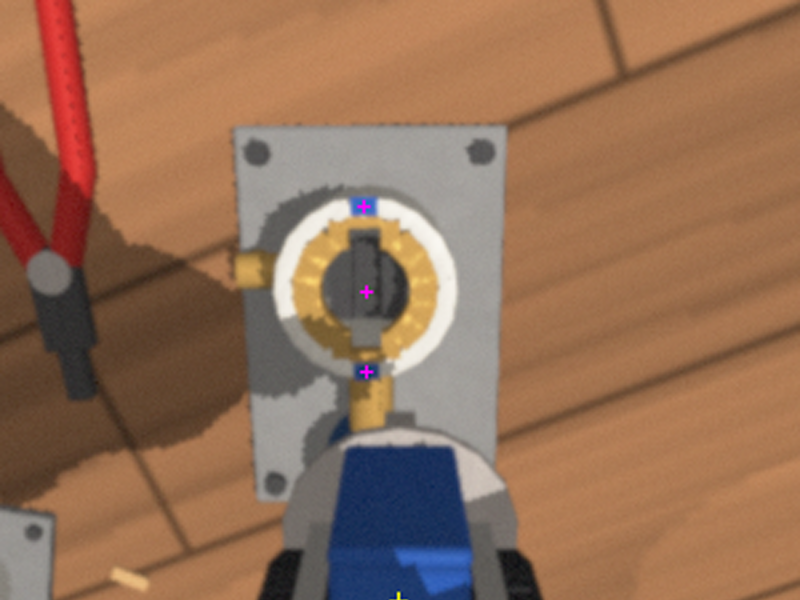

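Seventh picture. The markers predicted from the psi=0 measurement land on both dashes and on the centre, so hand-eye bias is negligible. I'll check the held offset from the flange rim at orig px (280,220.5), then insert.

```bash
python3 - <<'E'
from h import *
p,st=np.load("e1.npy",allow_pickle=True);M=R.from_rotvec(st["tool_rot"]).as_matrix()
f=lambda q:proj([st["ee_pos"]+M@q],p,st)[0].round(1)
for d in(-2,0,2):print(d,f([7.5,0,-25+d]),f([11.5,0,-25+d]))
psi=np.pi/2-.382;X,Y=551.5,-227.9
manip.reach([X,Y,150],att(psi));manip.wait(.2);s=manip.get_state();e=s["ee_pos"]-[X,Y,150];print(e,s["wrist_force"])
X-=e[0];Y-=e[1]
hit=manip.line_to([X,Y,97],rate=60,contact_N=8);s=manip.get_state();print(hit,s["ee_pos"].round(2),s["wrist_force"].round(1),s["ft_torque"].round(2),s["time"])
E
```

```text
-2 [278.8 218. ] [278.8 215.5]
0 [278.8 221.6] [278.8 219. ]
2 [278.8 225.1] [278.9 222.4]
[1.03547698 0.02288689 0.92992246] [-0.41852011 -0.2603912  -1.49828481]
False [ 550.65 -227.96   97.19] [ 3.4 -0.8 -2.9] [-0.36 -0.94  0.02] 21.125
```

The fitting went in freely: at TCP z=97 the lugs are already inside the slots. A 3.4 N side force suggests shifting +x by 0.7. Now push home.

```bash
python3 - <<'E'
from h import *
s=manip.get_state();X,Y=551.2,-227.9
def rep(t,h=None):
    s=manip.get_state();print(t,h,s["ee_pos"].round(2),s["wrist_force"].round(1),s["ft_torque"].round(2),s["time"],round(s["opening"],3))
manip.line_to([X,Y,95.5],rate=40);rep("a")
for z in(91,88,86,84.5):
    h=manip.line_to([X,Y,z],rate=30,contact_N=14);rep(z,h)
    if h:break
E
```

```text
a None [ 551.15 -227.9    95.69] [ 0.4 -1.2  2.8] [-0.16 -0.07  0.02] 21.375 0.247
91 False [ 551.19 -227.88   90.91] [-0.5 -0.9  3.7] [-0.14 -0.01  0.03] 21.675 0.252
88 False [ 551.28 -227.87   88.07] [0.  0.1 4.7] [-0.21  0.02  0.04] 21.925 0.246
86 False [ 551.37 -227.92   86.72] [-2.6 -0.4 14.1] [0.04 0.84 0.04] 22.175 0.244
84.5 False [ 551.41 -227.91   86.63] [-14.5   1.1  41.1] [ 0.54  3.05 -0.01] 22.425 0.247
```

Flange met the collar at TCP z≈86.6 (expected 86.5). I'll ease the push and turn clockwise in steps.

```bash
python3 - <<'E'
from h import *
psi=np.pi/2-.382;P=[551.3,-227.9,86.0]
def rep(t,h=None):
    s=manip.get_state();M=R.from_rotvec(s["tool_rot"]).as_matrix();print(t,h,np.arctan2(M[1,1],M[0,1]).round(3),s["ee_pos"].round(2),s["wrist_force"].round(1),s["ft_torque"].round(2),round(s["time"],2),round(s["opening"],3),flush=True)
manip.line_to(P,rate=30);rep("ease")
for k in range(1,9):
    h=manip.line_to(P,attitude=att(psi-.2*k),rate=100,contact_N=40);rep(k,h)
    s=manip.get_state()
    if h or abs(s["ft_torque"][2])>1.2:break
E
```

```text
ease None 1.189 [ 551.32 -227.95   86.7 ] [-5.  -0.7 15. ] [0.04 0.9  0.01] 22.68 0.245
1 False 0.988 [ 551.42 -228.28   86.72] [-2.8 -1.9 12.8] [-0.36  0.76  0.02] 23.02 0.246
2 False 0.788 [ 551.32 -228.39   86.73] [-3.9 -2.6 13.5] [-0.5   0.93 -0.01] 23.38 0.247
3 False 0.588 [ 551.29 -228.39   86.74] [-4.  -1.7 14.5] [-0.48  0.98  0.02] 23.73 0.247
4 False 0.388 [ 551.25 -228.36   86.71] [-4.7 -2.  14. ] [-0.43  0.99  0.09] 24.07 0.247
5 False 0.188 [ 551.21 -228.29   86.69] [-4.5 -1.8 14.1] [-0.45  0.99  0.07] 24.43 0.248
6 False -0.012 [ 551.24 -228.26   86.7 ] [-3.3 -2.  13.7] [-0.33  1.02  0.08] 24.77 0.244
7 False -0.212 [ 551.22 -228.27   86.68] [-3.1 -1.6 13.1] [-0.26  0.92  0.13] 25.12 0.247
8 False -0.412 [ 551.31 -228.2    86.71] [-4.2 -1.5 13.6] [-0.26  0.86  0.13] 25.48 0.25
```

```bash
python3 - <<'E'
from h import *
psi=np.pi/2-.382;P=[551.3,-227.9,86.0]
manip.line_to(P,attitude=att(psi-1.65),rate=100,contact_N=40);manip.wait(.4)
p,s=snap("wrist");M=R.from_rotvec(s["tool_rot"]).as_matrix();print(np.arctan2(M[1,1],M[0,1]),s["ee_pos"],s["wrist_force"],s["ft_torque"],s["opening"],s["time"],np.abs(s["joint_vel"]).max())
q,_=snap("side");print(proj([(551.5,-228,100)],q))
c=proj([(551.5,-228,100)],q)[0].astype(int)
a=cv2.resize(p["image"][180:400,170:390],(400,400),interpolation=2);b=cv2.resize(q["image"][c[1]-50:c[1]+50,c[0]-50:c[0]+50],(400,400),interpolation=2)
cv2.imwrite("pics/f.png",np.hstack([a,b])[:,:,::-1])
E
```

```text
-0.46130012853655705 [ 551.29713244 -228.20677309   86.71553135] [-4.27905538 -0.55301069 14.28020234] [-0.19728887  0.96782353  0.11377988] 0.24544945028975865 26.125 0.00165105044520379
[[347.24006227 166.94993777]]
```

View pics/f.png

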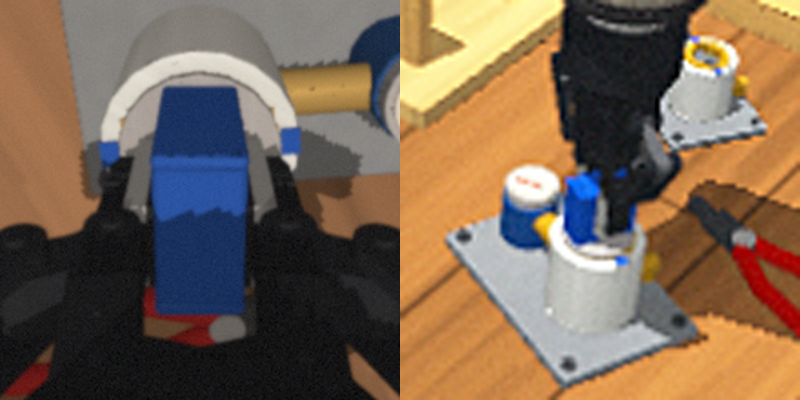

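Eighth picture. The flange sits on the collar, and the bar stands a quarter turn from the dashes at (110,150) and (290,140), square in the pads. The pliers are still in place. Handing in.

```bash
python3 -c "
from h import *
manip.finish_job();s=manip.get_state();print(s['time'],s['wrist_force'],s['ft_torque'],s['opening'])"
```

```text
the job is handed in; nothing more can be done
the job is handed in; nothing more can be done
```

I took the blue fitting out of the middle hole of the rack and put it into the middle-sized bayonet socket. I pushed it until the flange met the collar and turned it 1.65 rad clockwise. I handed the job in at about 26 s, still gripping, pushed in and turned; `finish_job` reports no verdict.

**Last checks, just before handing in:**
- **Depth:** TCP height was 86.7 mm against 86.5 expected with the flange on the collar, with about 14 N pushing down.
- **Turn:** the moment about vertical was about 0.11 N m, within the return spring's 0.08–0.2 N m. I could not read the carrier angle itself; allowing for the play it should be at least about 1.5 rad.
- **Grip:** the jaws were steady at about 21 mm on the 22 mm bar.
- **Pictures:** the bar stands a quarter turn from the slot marks and the flange sits on the collar. The pliers look undisturbed. I did not take a last picture of the rack side.

**Failed or disagreed:**
- **Bar fit:** fitting the full box to the blue bar put its centre at 66–72 mm instead of 81, probably because the edges are rounded. I used triangulated top-face corners instead, which gave about 103 mm for the top, as expected.
- **Socket centre:** the ring and the slot marks differed by about 1.5 mm; I aimed close to the slot marks.
- **Insertion:** the first part met a 3.4 N side force, which a 0.7 mm shift removed.
- **Push:** one push step overshot briefly to 41 N at the wrist, carried through the fingers and the fitting, before I eased it to about 15 N.

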